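Clamp the lathe's tool post with the T-handle hex key

ROBOT

A 6-joint arm with a two-finger parallel gripper is mounted at the origin on the work surface. World frame = base frame: x ahead of the robot, y to its left, z up, the work surface at z = 0. Lengths are in m, angles in rad, forces in N, time in s.
With the tool pointing down it reaches from about 0.35 to 0.775 m from the base axis. Payload 7.3 kg.
Tool frame: the origin (TCP) lies at the very end of the fingers, on their centre line; the grasp point (between the pads) lies 19 mm behind it; z points along the fingers, y is the direction in which the jaws open and shut (so a half turn about z gives the same grasp; the last joint's range is limited). The gripper opens to 92 mm and grips with 3 to 60 N. Pads are 19 mm wide; open, the fingers measure 130 mm over their backs; the gripper's body (75 mm by 190 mm) begins 47 mm behind the grasp point.
Start: joints at [-1.462, 0.342, 1.524, -0, 1.275, -0.146], TCP at [0.132, -0.508, 0.227] pointing down, gripper open.
Joint ranges: [-2.53, 2.53], [-0.77, 2.02], [0.04, 2.7], [-1, 4.14], [0.28, 2.66], [-3.11, 3.11]. Speed limits (rad/s): [2.57, 2.57, 3.14, 3.14, 3.14, 3.14].

INTERFACE

Orientations are given as [roll, pitch, yaw] about the fixed x, y, z axes, in that order (R = Rz(yaw) Ry(pitch) Rx(roll)).
In Python, from cell import observe, read_camera, camera_info, hand_in gives the robot as it stands.
- The arm moves only by the tool jog_arm, never from a script. Its argument "rows" is one flat list of numbers, 5 for each row, row after row: the finger opening in mm, from 0 to 91.8, then the shift along the tool's x, y, z in mm, then the turn about the tool's z in degrees. In form: [gripper, tx, ty, tz, roll, gripper, tx, ty, tz, roll, ...]. A call has 1 to 20 rows; each row shifts and turns the commanded pose from where the row before left it, along the tool's axes as they then stand; what a row does not reach is not made up. A row lasts 1/10 s, in which the tool goes at most 50 mm and 8.59 degrees, less where a joint would pass 70% of its speed; a pose out of reach is approached as far as the arm can. A call with a gripper value outside its range is refused whole. The fingers move at their own pace and stop on an object; "grip_force" is the grip in N (left out, the last holds). Time passes only in rows, so rows that do not move let the fingers close. It gives the time, the measured TCP pose, the force and the opening at its end, in the units of the state.
- observe(): the state, without advancing time (a new reading comes with each control period).
- read_camera(name): name is "scene" or "top" or "wrist"; returns (picture, depth): 420x560x3 uint8, red, green, blue; 420x560 float32, m along the optical axis (not along the pixel's ray), 0 where there is no reading.
- camera_info(name): a dict with "fx", "fy", "cx", "cy" (pixels), "extrinsics" (4x4, takes a point from camera to world coordinates); the wrist camera has in their place "tool_from_camera" (4x4, takes a point from camera to tool coordinates, whose origin is the TCP and whose axes are the flange's). Camera axes: x right, y up, looking along -z (the intrinsics and any distortion apply to the point x, -y, -z); pixel columns grow to the right and rows downward; lengths in m; the calibration is good to about 2 mm. A picture is of the moment at which its call begins: read the wrist's pose just before it. camera_info takes no time and is no camera call.
- hand_in(): hands the job in, once; it reports no verdict.
The state is a dict: "time": time; "qpos": joint angles; "qvel": joint speeds; "joint_efforts": joint torques, N m; "tool_pos": TCP position; "tool_rot": TCP orientation; "contact_force": force on the tool from outside, world axes, zero at the start; "torque": the same for the moment, N m; "opening": finger opening in m.
Only numpy, scipy, OpenCV 4.12 (cv2) and the standard library are available. Lean on these libraries where they do the work, as an engineer would, in place of code of your own. Each camera call takes 0.05 s, during which the arm holds its last target. There are 200 camera calls.

TASK

The tool post on the bench lathe is loose. Take the large T-handle hex key out of its wooden stand, seat it fully home in the hex socket of the clamp screw on top of the tool post before turning, then turn the screw clockwise until it comes up against its stop, without pressing or twisting hard. Leave the key standing in the screw, and do not disturb the other things on the bench.

Things in the scene. Friction and masses are not known exactly. Their poses are not given: they have to be found in the camera images.
- key_grip (a point): Centre of the handle of the large T-handle hex key (0.2 to 0.45 kg), upright in one of two wooden stands (70 mm square, 50 mm tall, hole 40 mm deep). The handle is a black plastic bar 100 mm long (the point's x axis), 16 mm thick (y) and 20 mm high (z, up). Grip it across its thickness at the middle.
- key_tip (a point): Centre of the lower end of the large key's hex shaft, 120 mm below key_grip on the shaft's axis; same axes as key_grip (z up along the shaft). The shaft is a steel hexagon 19 mm across the flats, two of its flats square to the handle's length (x); the last 2 mm are a round pilot of 18 mm.
- screw_mouth (a point): Centre of the socket's mouth, at the top of the clamp screw's round head (42 mm wide, top 152 mm above the bench), amid the square tool post (70 mm) on the lathe's carriage. z up. Hex socket 19.8 mm across flats, 18 mm deep to a flat floor, square-edged mouth. Its flats stand at any angle, new each time and not told by this point's axes: feel or look for it (repeats every 60 deg, fits within 4 deg).
- screw (a joint): How far the clamp screw has been turned clockwise seen from above (rad). It starts between 0.2 and 0.5; a hard stop at 1.2 is tight. It turns with a steady drag of about 0.2 N m and stays where it is left. It does not tell how the hexagon's flats stand.
- small_key: Smaller T-handle key in the other stand (handle 60 mm, shaft 8 mm, 103 mm tall), not the one to use; origin at its lower end. Leave alone.
- oil_mid (a point): Bystander, to be left alone: white oil bottle 48 mm across, 120 mm tall; point half-way up it.
- tin_mid (a point): Bystander, to be left alone: metal tin 60 mm across, 50 mm tall; point half-way up it.
- collet_mid (a point): Bystander, to be left alone: steel collet 32 mm across, 42 mm tall; point half-way up it.
- gauge_mid (a point): Bystander, to be left alone: slide gauge 150 mm long lying flat; point half-way up it.
Mind the look-alikes: they are no part of the job. Leave any white or yellow look-alike of the part that bears key_grip alone.

How it is judged:
On the way, in this order (a step that is already met when the one before it is completed fails the run):
1. the key is fully seated in the socket (tip at least 15.5 mm deep, upright) while the screw has not yet been turned beyond 0.65 rad (z of key_tip in the frame of screw_mouth below -0.0155 m and horizontal distance between key_tip and screw_mouth below 0.003 m and angle between the z axis of key_tip and the z axis of screw_mouth, either way round below 0.12 rad and value of joint screw below 0.65 rad), for 0.2 s.
2. with the key fully seated, the screw is turned clockwise to its stop (joint above 1.12 rad) (z of key_tip in the frame of screw_mouth below -0.0155 m and horizontal distance between key_tip and screw_mouth below 0.003 m and angle between the z axis of key_tip and the z axis of screw_mouth, either way round below 0.12 rad and value of joint screw above 1.12 rad), for 0.2 s.
At the end, for the whole second after the job is handed in: The screw is tight (screw above 1.12 of 1.2 rad) and the key, let go and at rest, stands fully seated in its socket: tip at least 15.5 mm below the mouth, within 3 mm of the screw's axis, upright within 0.12 rad (all of step 2 and linear speed of key below 0.02 m/s); the robot touches nothing.
It fails at once if the screw is turned beyond 0.65 rad while the key is not fully home (tip less than 13 mm deep) (value of joint screw above 0.65 rad and z of key_tip in the frame of screw_mouth above -0.013 m).
It fails at once if the key is pressed on the screw with more than 60 N of contact force before it is home (tip less than 13 mm deep) (contact force between key and screw above 60 N and z of key_tip in the frame of screw_mouth above -0.013 m).
It fails at once if the key is pressed or twisted in the screw with more than 120 N of contact force (all contacts added; the drag alone makes about 40 N) (contact force between key and screw above 120 N).
It fails at once if a bystander (small key, bottle, tin, collet, gauge) is moved over 30 mm (distance of any of small_key, oil_mid, tin_mid, collet_mid, gauge_mid from where it was at the start of the episode above 0.03 m).
It also fails if it takes over 72 s, if anything falls off the work surface, if the arm or the gripper's body presses on something with over 40 N, if the wrist force passes 120 N, or if a joint passes its speed limit or range.

## Working session

There is one attempt and no reset: what is moved stays moved. The work goes in short steps, Python scripts to look and compute and a tool call to move; the robot and the scene stay as the last step left them, time stands still between calls to the robot, and variables do not carry over. Pictures are saved under pics/ and viewed, about 8 in all and at most 12, crops included, and the job is handed in when it is done.

Besides the shell and the picture viewer there is one more tool, called after "Emit:" in YAML: its name, and indented under it one key for each argument. jog_arm: Moves the arm, as the interface text tells. Its arguments: {"type":"object","properties":{"rows":{"type":"array","items":{"type":"number"}},"grip_force":{"type":"number"}},"required":["rows"]}

```bash
mkdir -p pics; ls; cat > h.py <<'E'
import numpy as np, cv2
from cell import observe, read_camera, camera_info, hand_in
from scipy.spatial.transform import Rotation as R
def T_tool(s):
    T=np.eye(4);T[:3,:3]=R.from_euler('xyz',s['tool_rot']).as_matrix();T[:3,3]=s['tool_pos'];return T
def grab(name):
    s=observe();c=camera_info(name);im,d=read_camera(name)
    E=np.array(c['extrinsics']) if 'extrinsics' in c else T_tool(s)@np.array(c['tool_from_camera'])
    np.savez(f'{name}.npz',im=im,d=d,E=E,k=[c['fx'],c['fy'],c['cx'],c['cy']])
    return im,d,E,c
def pts(name):
    z=np.load(f'{name}.npz');fx,fy,cx,cy=z['k'];d=z['d']
    v,u=np.indices(d.shape)
    P=np.stack([(u-cx)/fx*d,-(v-cy)/fy*d,-d,np.ones_like(d)],-1)@z['E'].T
    P=P[...,:3];P[d==0]=np.nan
    return z['im'],P
def ray(name,u,v,zh):
    z=np.load(f'{name}.npz');fx,fy,cx,cy=z['k'];E=z['E']
    r=E[:3,:3]@np.array([(u-cx)/fx,-(v-cy)/fy,-1]);o=E[:3,3]
    return o+r*(zh-o[2])/r[2]
E
python3 - <<'E'
from h import *
for n in ('scene','top'):
    im,d,E,c=grab(n);cv2.imwrite(f'pics/{n}0.png',im[...,::-1]); print(c)
print(observe())
E
```

```text
pics
{'fx': 426.0490016924455, 'fy': 426.0490016924455, 'cx': 275.0119367242452, 'cy': 209.9741604445052, 'extrinsics': array([[ 0.65345113, -0.54547598,  0.52484052,  1.00564008],
       [ 0.75693006,  0.47786263, -0.44576248, -0.42057147],
       [-0.00764895,  0.68855156,  0.72514704,  0.84781415],
       [ 0.        ,  0.        ,  0.        ,  1.        ]])}
{'fx': 405.4171718734542, 'fy': 405.4171718734542, 'cx': 278.7186272793273, 'cy': 203.68453712758787, 'extrinsics': array([[ 0.02473026,  0.99489253, -0.09786348,  0.35579767],
       [-0.99962989,  0.02571995,  0.00886416,  0.02274812],
       [ 0.01133593,  0.09760805,  0.99516037,  1.31044295],
       [ 0.        ,  0.        ,  0.        ,  1.        ]])}
{'time': 0.1, 'qpos': array([-1.46202268e+00,  3.42632136e-01,  1.52493073e+00, -2.59492695e-05,
        1.27538270e+00, -1.45955752e-01]), 'qvel': array([ 6.65041299e-05, -1.18224597e-03, -2.48260666e-03,  3.06133299e-04,
        1.26635682e-03, -8.80192880e-04]), 'joint_efforts': array([ 1.34045338e-03, -4.32002878e+01, -2.44694817e+01,  7.18088890e-02,
        5.25118271e-02, -5.02151545e-05]), 'tool_pos': array([ 0.13228777, -0.50768431,  0.22612208]), 'tool_rot': array([-3.14025052e+00, -1.72213539e-04,  2.54736855e-01]), 'contact_force': array([ 0.0518643 , -0.34071818, -0.05224994]), 'torque': array([-0.00467771, -0.02297624, -0.00224686]), 'opening': 0.09186326584696136}
```

View pics/scene0.png

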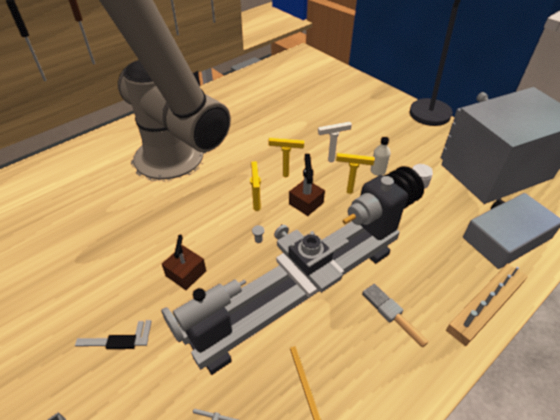

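View pics/top0.png

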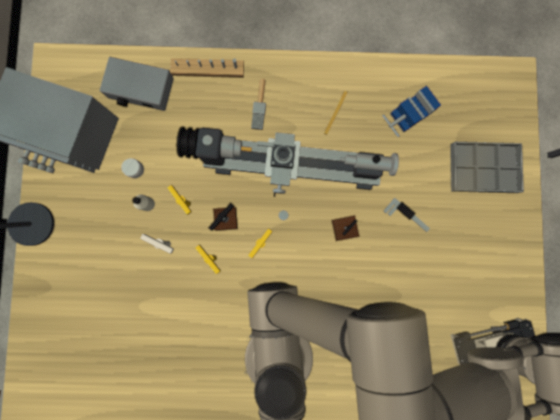

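The scene view shows the black large key at scene (308,175) and top (222,216), and the small black key at top (346,228). Look-alikes are yellow at top (180,200), (208,258) and (260,242), and white at (157,243). The screw is at top (283,155). I choose the black long-handled key and check it in a close crop.

```bash
python3 - <<'E'
from h import *
im,P=pts('top')
a=cv2.resize(im[190:250,185:255],None,fx=8,fy=8,interpolation=cv2.INTER_CUBIC)[:, :400]
b=cv2.resize(im[130:190,260:310],None,fx=8,fy=8,interpolation=cv2.INTER_CUBIC)
a=cv2.resize(im[190:250,198:248],None,fx=8,fy=8,interpolation=cv2.INTER_CUBIC)
cv2.imwrite('pics/crop1.png',np.hstack([a,b])[...,::-1])
for n,(u0,u1,v0,v1) in {'top':(195,250,190,245),'scene':(285,330,145,215)}.items():
    im,P=pts(n);Q=P[v0:v1,u0:u1];I=im[v0:v1,u0:u1].astype(int)
    m=(Q[...,2]>.115)&(Q[...,2]<.16)&(I.max(-1)<90)
    q=Q[m];c=(q.min(0)+q.max(0))/2;
    w,V=np.linalg.eigh(np.cov(q[:,:2].T));d=V[:,1]
    t=(q[:,:2]-q[:,:2].mean(0))@d
    print(n,len(q),q.mean(0),c,'len',np.ptp(t),'mid',q[:,:2].mean(0)+d*(t.min()+t.max())/2,'ang',np.degrees(np.arctan2(d[1],d[0])),np.percentile(q[:,2],[5,50,95]))
im,P=pts('top');Q=P[135:180,262:305];
m=(Q[...,2]>.145)&(Q[...,2]<.16);q=Q[m];print('screw',len(q),q.mean(0),(q.min(0)+q.max(0))/2,np.ptp(q,0))
im,P=pts('scene');Q=P[225:265,290:335];
m=(Q[...,2]>.145)&(Q[...,2]<.16);q=Q[m];print('screw',len(q),q.mean(0),(q.min(0)+q.max(0))/2,np.ptp(q,0))
E
```

```text
top 211 [0.43080624 0.17816821 0.13569842] [0.43110179 0.17801206 0.12997149] len 0.09601705282106543 mid [0.43022593 0.17864779] ang 140.42906043605288 [0.11943341 0.13777208 0.14225424]
scene 178 [0.43862774 0.17175338 0.13839168] [0.43278336 0.17736289 0.13030239] len 0.09592945215427534 mid [0.43180808 0.17711524] ang 141.82429894292687 [0.12263233 0.14106941 0.14343885]
screw 128 [0.62045806 0.00494401 0.15038443] [0.62122927 0.00513016 0.15082827] [0.0407821  0.03833137 0.00978087]
screw 266 [0.62266514 0.00395621 0.15231708] [0.62130203 0.00619133 0.15078887] [0.04430832 0.04466111 0.01132847]
```

View pics/crop1.png

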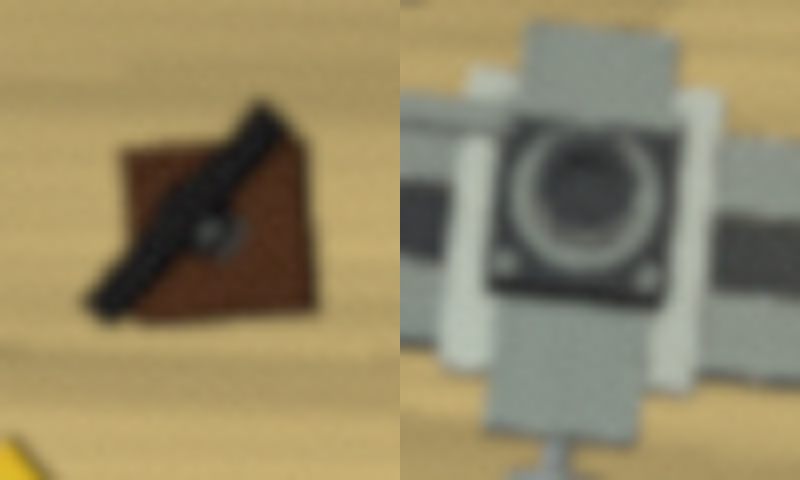

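The crop confirms it: a black bar about 96 mm long at z≈0.13 (key_grip ≈ (0.431,0.178), axis ≈141°), with the stand underneath. The screw is at (0.621,0.005) with its top at 0.15. I'll go over the screw first to look into the socket with the wrist camera.

```bash
cat >> h.py <<'E'
def plan(x,y,z,yaw=None):
    s=observe();T=T_tool(s);d=T[:3,:3].T@(np.array([x,y,z])-T[:3,3])*1000
    cy=np.degrees(np.arctan2(T[1,0],T[0,0]))
    print('shift mm',d.round(1),'yaw now',cy.round(2), 'roll', None if yaw is None else round((cy-yaw+180)%360-180,2))
    print('t',s['time'],'tcp',np.array(s['tool_pos']).round(4),'F',s['contact_force'].round(1),'op',s['opening'])
E
python3 - <<'E'
from h import *
c=camera_info('wrist');print(c)
# tool pose such that camera looks at the screw, yaw 141 tool
t=np.array(c['tool_from_camera'])
print(R.from_matrix(t[:3,:3]).as_euler('xyz',degrees=True))
ax=-t[:3,2];print('axis in tool',ax,'hits tool x,y at z=+.2:',t[:3,3]+ax*(.2-t[2,3])/ax[2])
plan(.62,.005,.35,141)
E
```

```text
{'fx': 328.0176478667695, 'fy': 328.0176478667695, 'cx': 276.973849983334, 'cy': 208.68211712163298, 'tool_from_camera': array([[-1.37992105e-03,  9.55948103e-01,  2.93532485e-01,
         7.92399859e-02],
       [ 9.99998687e-01,  1.06980512e-03,  1.21704095e-03,
        -6.57294028e-04],
       [ 8.49405435e-04,  2.93533779e-01, -9.55948324e-01,
        -1.57308447e-01],
       [ 0.00000000e+00,  0.00000000e+00,  0.00000000e+00,
         1.00000000e+00]])}
[ 1.62930356e+02 -4.86673524e-02  9.00790637e+01]
axis in tool [-0.29353249 -0.00121704  0.95594832] hits tool x,y at z=+.2: [-0.03047477 -0.00111219  0.2       ]
shift mm [ 601.2 -373.4 -123.3] yaw now 14.6 roll -126.4
t 0.1 tcp [ 0.1323 -0.5077  0.2261] F [ 0.1 -0.3 -0.1] op 0.09186326584696136
```

Emit:
jog_arm:
  rows: [91,0,0,-41,0,91,0,0,-41,0,91,0,0,-41,0,91,40,-25,0,0,91,40,-25,0,0,91,40,-25,0,0,91,40,-25,0,0,91,40,-25,0,0,91,40,-25,0,0,91,40,-25,0,0,91,40,-25,0,0,91,40,-25,0,0,91,40,-25,0,0,91,40,-25,0,0,91,40,-25,0,0,91,40,-25,0,0,91,40,-25,0,0,91,40,-24,0,0]

```text
time: 1.9
tool_pos: [0.6196, 0.0069, 0.3493]
tool_rot: [-3.141, 0.001, 0.255]
contact_force: [1.0, -1.1, 0.9]
opening: 0.091
```

Emit:
jog_arm:
  rows: [91,0,0,5,-8.5,91,0,0,5,-8.5,91,0,0,5,-8.5,91,0,0,5,-8.5,91,0,0,5,-8.5,91,0,0,5,-8.5,91,0,0,5,-8.5,91,0,0,5,-8.5,91,0,0,5,-8.5,91,0,0,5,-8.5,91,0,0,5,-8.5,91,0,0,5,-8.5,91,0,0,5,-8.5,91,0,0,5,-8.5,91,0,0,5,-7.4,91,0,0,0,0,91,0,0,0,0]

```text
time: 3.6
tool_pos: [0.6186, 0.0051, 0.2744]
tool_rot: [-3.141, -0.001, 2.457]
contact_force: [0.0, 0.6, 0.6]
opening: 0.0909
```

```bash
python3 - <<'E'
from h import *
im,d,E,c=grab('wrist')
plan(.62,.005,.27,141)
# rectified top view of plane z=.152 about (.621,.005): 60mm square at 10px/mm
S=8;half=35
xs=np.arange(-half*S,half*S)/S/1000
gx,gy=np.meshgrid(xs,xs)  # column ~ +y left? use col=-y,row=-x (top-view with x up)
k=np.load('wrist.npz')
W=np.stack([.621-gy,.005-gx,np.full_like(gx,.152),np.ones_like(gx)],-1)@np.linalg.inv(E).T
u=c['fx']*W[...,0]/-W[...,2]+c['cx'];v=c['fy']*-W[...,1]/-W[...,2]+c['cy']
r=cv2.remap(im,u.astype('f4'),v.astype('f4'),cv2.INTER_CUBIC)
cv2.imwrite('pics/rect1.png',r[...,::-1]);print(u.min(),u.max(),v.min(),v.max())
E
```

```text
shift mm [-1.1  0.7  4.7] yaw now 140.82 roll -0.18
t 3.65 tcp [0.6187 0.0051 0.2747] F [ 0.1 -0.6 -0.1] op 0.09102071186418444
223.00932721077223 333.5946825814518 149.24380806370334 255.61567256366754
```

View pics/rect1.png

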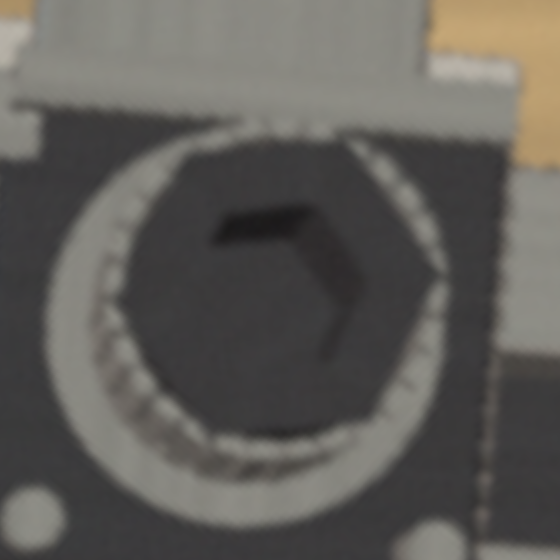

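The rectified wrist view shows the head disc centred near (281,284), about 40 mm wide, so the centre is right. The socket's far walls show as dark bands from (215,240) through (310,205) to (365,285) and (325,360). I'll stretch the contrast and fit a hexagon.

```bash
python3 - <<'E'
from h import *
r=cv2.imread('pics/rect1.png')
g=cv2.cvtColor(r,cv2.COLOR_BGR2GRAY)[160:400,160:400].astype(float)
a=np.clip((g-15)/(75-15)*255,0,255).astype('u1')
a=cv2.resize(a,None,fx=2.4,fy=2.4,interpolation=cv2.INTER_CUBIC)
cv2.imwrite('pics/hex1.png',a)
E
```

```text
(no output)
```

View pics/hex1.png

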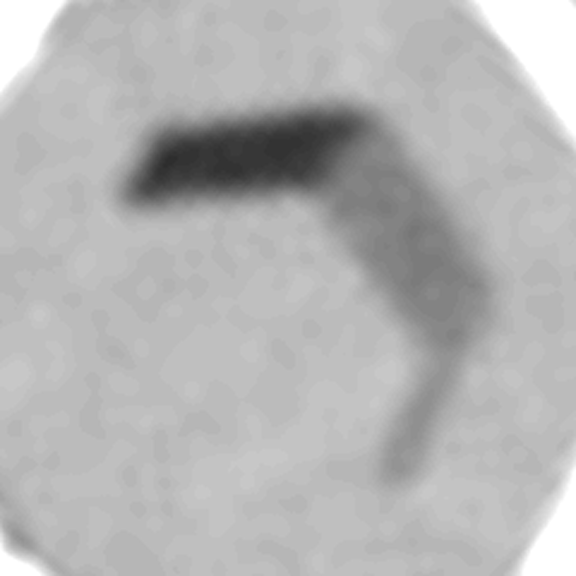

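The stretched crop shows mouth corners near (155,130), (368,105) and (490,300). I'll fit a projected model (mouth hexagon minus visible floor hexagon) to the dark wall pixels.

```bash
cat > fit.py <<'E'
from h import *
from scipy.optimize import minimize
g=cv2.cvtColor(cv2.imread('pics/rect1.png'),cv2.COLOR_BGR2GRAY)
C=np.load('wrist.npz')['E'][:3,3]
m=np.zeros(g.shape,'u1');m[180:390,190:390]=(g[180:390,190:390]<np.median(g[250:330,200:280])-5)
def hexw(x,y,a,z):
    t=np.radians(a)+np.arange(6)*np.pi/3+np.pi/6
    return np.c_[x+.0198/3**.5*np.cos(t),y+.0198/3**.5*np.sin(t),np.full(6,z)]
def pix(W):
    p=C+(W-C)*((.152-C[2])/(W[:,2]-C[2]))[:,None]
    return np.c_[280-(p[:,1]-.005)*8000,280-(p[:,0]-.621)*8000]
def mask(p):
    o=[]
    for z in (.152,.134):
        k=np.zeros(g.shape,'u1');cv2.fillPoly(k,[(pix(hexw(p[0]/1e3,p[1]/1e3,p[2],z))*16).round().astype('i4')],255,shift=4);o.append(k>0)
    return o[0]&~o[1]
cost=lambda p:1-(mask(p)&(m>0)).sum()/(mask(p)|(m>0)).sum()
best=min((minimize(cost,[621,5,a],method='Nelder-Mead',options=dict(initial_simplex=[[621,5,a],[623,5,a],[621,7,a],[621,5,a+6]])) for a in range(-30,30,5)),key=lambda r:r.fun)
print(m.sum(),best.x,best.fun)
for a in range(-30,30,6):print(a,minimize(lambda p:cost([*p,a]),[621,5],method='Nelder-Mead',options=dict(initial_simplex=[[621,5],[623,5],[621,7]])).fun.round(3),end=' ')
E
python3 fit.py
```

```text
8520 [620.27581882   5.52155213   5.38629394] 0.10668678894822381
-30 0.323 -24 0.341 -18 0.334 -12 0.309 -6 0.246 0 0.157 6 0.111 12 0.162 18 0.23 24 0.286
```

The fit is good (IoU 0.89): the socket's flat normal is at 5.4° mod 60 and the centre at (0.6203,0.0055). I'll view the key from the same relative pose so the camera bias cancels.

Emit:
jog_arm:
  rows: [91,42.5,2.5,0,0,91,42.5,2.5,0,0,91,42.5,2.5,0,0,91,42.5,2.5,0,0,91,42.5,2.5,0,0,91,42.5,2.5,0,0,91,0,0,0,0,91,0,0,0,0]

```text
time: 4.45
tool_pos: [0.4299, 0.1777, 0.2754]
tool_rot: [3.14, 0.001, 2.461]
contact_force: [-0.3, -0.6, -1.6]
opening: 0.0905
```

```bash
python3 - <<'E'
from h import *
im,d,E,c=grab('wrist')
im,P=pts('wrist')
m=(P[...,2]>.13)&(P[...,2]<.15)&(im.max(-1)<90)&(np.hypot(P[...,0]-.431,P[...,1]-.178)<.06)
q=P[m];print(len(q),np.percentile(q[:,2],[5,50,95]))
# project dark pixels onto plane z=.14
v,u=np.where(m);q2=np.array([ray('wrist',a,b,.14) for a,b in zip(u,v)])[:,:2].astype('f4')
print(cv2.minAreaRect(q2*1000))
print(cv2.minAreaRect(q[:,:2].astype('f4')*1000))
plan(.431,.178,.111,141)
cv2.imwrite('pics/w2.png',im[...,::-1])
E
```

```text
1748 [0.13711239 0.13891943 0.14025256]
((429.0204772949219, 181.67730712890625), (15.411017417907715, 98.94471740722656), 50.629329681396484)
((429.74822998046875, 181.15084838867188), (15.640788078308105, 99.03145599365234), 50.638309478759766)
shift mm [  0.4   0.8 164.2] yaw now 140.96 roll -0.04
t 4.5 tcp [0.4305 0.1772 0.2752] F [ 0.5  0.5 -0.9] op 0.0911644904305864
```

View pics/w2.png

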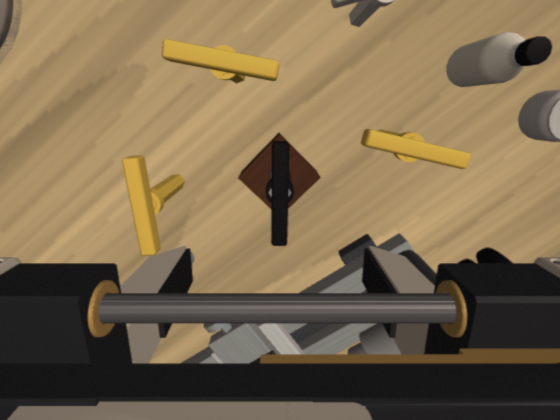

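The wrist view shows the black key handle from (280,138) to (280,245), with the stand below it and yellow look-alikes clear on both sides (about 110 mm away). Going down to grasp.

Emit:
jog_arm:
  rows: [50,3,2.5,20,-0.4,50,0,0,30,0,50,0,0,30,0,50,0,0,30,0,50,0,0,25,0,50,0,0,20,0,50,0,0,9,0,50,0,0,0,0,50,0,0,0,0]

```text
time: 5.4
tool_pos: [0.4302, 0.1808, 0.1113]
tool_rot: [3.141, 0.001, 2.467]
contact_force: [0.3, -0.8, 0.1]
opening: 0.05
```

```bash
python3 - <<'E'
from h import *
im,d,E,c=grab('wrist')
plan(.4297,.181,.111,140.6)
cv2.imwrite('pics/w3.png',im[...,::-1])
E
```

```text
shift mm [ 0.5 -0.3  0.6] yaw now 141.35 roll 0.75
t 5.45 tcp [0.4303 0.181  0.1116] F [ 0.2 -0.5  0.4] op 0.049588062938410775
```

View pics/w3.png

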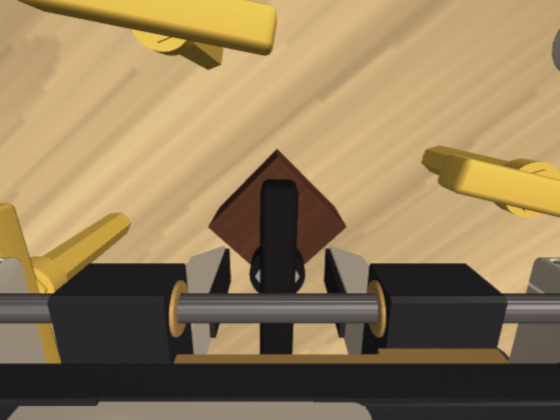

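The handle (column 279) sits midway between the fingers (230 and 325). Closing.

Emit:
jog_arm:
  rows: [40,0,0,0,0.7,30,0,0,0,0,22,0,0,0,0,18,0,0,0,0,14,0,0,0,0,10,0,0,0,0,10,0,0,0,0,10,0,0,0,0]
  grip_force: 40

```text
time: 6.25
tool_pos: [0.4295, 0.1811, 0.1109]
tool_rot: [3.141, 0.0, 2.456]
contact_force: [0.3, -0.1, 2.5]
opening: 0.0195
```

Emit:
jog_arm:
  rows: [10,0,0,-2,0,10,0,0,-5,0,10,0,0,-10,0,10,0,0,-15,0,10,0,0,-20,0,10,0,0,-25,0,10,0,0,-25,0,10,0,0,-25,0,10,0,0,-25,0,10,0,0,-10,0,10,0,0,0,0,10,0,0,0,0]

```text
time: 7.45
tool_pos: [0.4286, 0.1809, 0.2717]
tool_rot: [-3.14, -0.001, 2.456]
contact_force: [0.6, -0.2, -4.5]
opening: 0.0195
```

```bash
python3 - <<'E'
from h import *
im,d,E,c=grab('wrist');grab('scene')
plan(.6205,.0055,.28,125.4)
im2=np.load('scene.npz')['im']
T=T_tool(observe());I=np.linalg.inv(T)
im,P=pts('wrist');Q=P@I[:3,:3].T+I[:3,3]*1.  # tool coords
m=(np.abs(Q[...,1])<.03)&(Q[...,2]>-.009)&(Q[...,2]<.125)&(Q[...,0]>-.06)&(Q[...,0]<.06)
q=Q[m];print(len(q))
for a in np.arange(-.01,.12,.01):
    k=q[(q[:,2]>a)&(q[:,2]<=a+.01)]
    if len(k)>5: print(a.round(2),len(k),k.min(0).round(4),k.max(0).round(4),np.median(k,0).round(4))
a=cv2.resize(im[60:420,160:400],None,fx=1.5,fy=1.5);b=cv2.resize(im2[70:250,250:400],None,fx=3,fy=3)
cv2.imwrite('pics/w4.png',np.hstack([a,b[:540,:420]])[...,::-1])
E
```

```text
shift mm [-259.6  -14.1   -9.1] yaw now 140.7 roll 15.3
t 7.55 tcp [0.4285 0.1809 0.2713] F [ 0.2  0.9 -3.7] op 0.019341423596817852
309
-0.01 300 [-0.0106 -0.0218 -0.009 ] [ 0.0124  0.0215 -0.0002] [ 0.0116 -0.0001 -0.0063]
0.0 9 [ 0.0089 -0.0119  0.    ] [0.0105 0.0111 0.0024] [ 0.0101 -0.0099  0.0004]
```

View pics/w4.png

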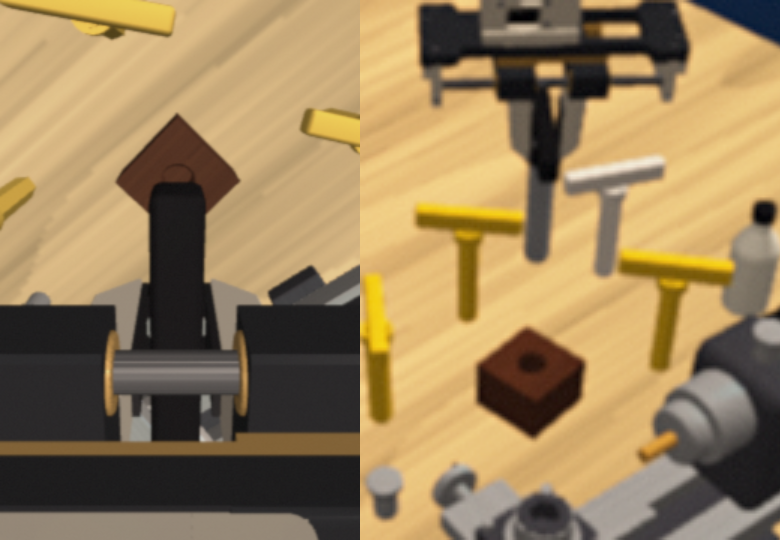

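The key is lifted out and hangs upright in the fingers; the stand is empty and undisturbed. Moving it above the screw, turned to match the hexagon.

Emit:
jog_arm:
  rows: [10,0,0,-9,0,10,-10,-0.5,0,0,10,-25,-1.4,0,0,10,-30,-1.6,0,0,10,-30,-1.6,0,0,10,-30,-1.6,0,0,10,-30,-1.6,0,0,10,-30,-1.6,0,0,10,-30,-1.6,0,0,10,-25,-1.4,0,0,10,-14,-0.7,0,0,10,-5.6,-0.1,0,5,10,0,0,0,5.3,10,0,0,0,5,10,0,0,0,0,10,0,0,0,0,10,0,0,0,0]

```text
time: 9.25
tool_pos: [0.6215, 0.0058, 0.2815]
tool_rot: [-3.141, 0.0, 2.19]
contact_force: [0.2, -0.3, -3.5]
opening: 0.0195
```

```bash
cat > tip.py <<'E'
from h import *
grab('scene');plan(.6205,.0055,.26,125.4)
im,P=pts('scene');z=np.load('scene.npz');k=z['k'];Ei=np.linalg.inv(z['E'])
def px(p):
    q=Ei[:3,:3]@np.array(p)+Ei[:3,3];return k[0]*q[0]/-q[2]+k[2],-k[1]*q[1]/-q[2]+k[3]
u,v=px([.621,.0055,.152]);print('mouth px',u,v,'axis dir',px([.621,.0055,.252]))
Q=P;m=(np.hypot(Q[...,0]-.621,Q[...,1]-.0055)<.025)&(Q[...,2]>.165)&(Q[...,2]<.25)
q=Q[m]
for a in np.arange(.16,.26,.01):
    kk=q[(q[:,2]>a)&(q[:,2]<=a+.01)]
    if len(kk)>3:print(a.round(2),len(kk),kk.mean(0).round(4),np.ptp(kk,0).round(4))
u0,v0=int(u)-45,int(v)-75
c=cv2.resize(im[v0:v0+100,u0:u0+90],None,fx=6,fy=6,interpolation=cv2.INTER_CUBIC)
import sys
cv2.imwrite('pics/'+sys.argv[1],c[...,::-1]);print('crop origin',u0,v0)
E
python3 tip.py tip1.png
```

```text
shift mm [ 0.3 -1.1 21.6] yaw now 125.48 roll 0.08
t 9.3 tcp [0.6215 0.0059 0.2816] F [ 0.6 -0.2 -3.7] op 0.019282839654877433
mouth px 311.3656994629424 241.1961921229452 axis dir (np.float64(314.1699572477757), np.float64(208.33647874058806))
0.18 20 [0.6271 0.0016 0.1863] [0.0172 0.0163 0.0071]
0.19 34 [6.267e-01 4.000e-04 1.947e-01] [0.0182 0.016  0.0095]
0.2 37 [6.259e-01 4.000e-04 2.044e-01] [0.02   0.0166 0.0094]
0.21 37 [6.269e-01 4.000e-04 2.150e-01] [0.0167 0.0176 0.0099]
0.22 37 [0.6268 0.0009 0.2251] [0.0178 0.0172 0.0094]
0.23 38 [6.263e-01 4.000e-04 2.349e-01] [0.019  0.0152 0.0089]
0.24 35 [0.6277 0.0013 0.2444] [0.0132 0.0162 0.0091]
crop origin 266 166
```

View pics/tip1.png

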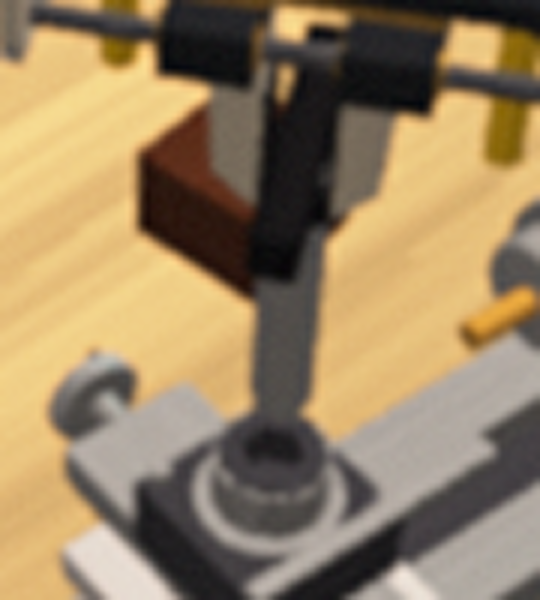

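The tip hangs right above the head: tip at crop (279,412), mouth at (270,447). The different estimates agree within about 1 mm. Lowering gently now by feel.

Emit:
jog_arm:
  rows: [10,0.3,-1.1,5,0,10,0,0,7,0,10,0,0,7,0,10,0,0,4,0,10,0,0,1,0,10,0,0,0,0,10,0,0,0,0]

```text
time: 10.0
tool_pos: [0.6205, 0.0056, 0.258]
tool_rot: [3.141, 0.0, 2.189]
contact_force: [-0.1, -0.4, -2.3]
opening: 0.019
```

Emit:
jog_arm:
  rows: [10,0,0,1,0,10,0,0,1,0,10,0,0,1,0,10,0,0,1,0,10,0,0,0,0]

```text
time: 10.5
tool_pos: [0.6203, 0.0056, 0.2535]
tool_rot: [-3.141, -0.0, 2.189]
contact_force: [-0.1, -0.1, -3.3]
opening: 0.0195
```

Emit:
jog_arm:
  rows: [10,0,0,1,0,10,0,0,0.5,0,10,0,0,0,0]

```text
time: 10.8
tool_pos: [0.6203, 0.0057, 0.2521]
tool_rot: [-3.141, -0.0, 2.189]
contact_force: [0.2, 0.1, -3.7]
opening: 0.0193
```

Emit:
jog_arm:
  rows: [10,0,0,1,0,10,0,0,0.5,0,10,0,0,0,0]

```text
time: 11.1
tool_pos: [0.6204, 0.0056, 0.2508]
tool_rot: [3.141, 0.0, 2.189]
contact_force: [0.8, 0.3, -2.5]
opening: 0.0193
```

Emit:
jog_arm:
  rows: [10,0,0,1,0,10,0,0,0.5,0,10,0,0,0,0]

```text
time: 11.4
tool_pos: [0.6202, 0.0057, 0.2489]
tool_rot: [-3.141, -0.0, 2.189]
contact_force: [-0.6, -0.6, -3.0]
opening: 0.0192
```

Emit:
jog_arm:
  rows: [10,0,0,1,0,10,0,0,1,0,10,0,0,0,0]

```text
time: 11.7
tool_pos: [0.6202, 0.0057, 0.2469]
tool_rot: [-3.141, -0.0, 2.189]
contact_force: [0.7, 0.0, -4.2]
opening: 0.0193
```

Emit:
jog_arm:
  rows: [10,0,0,1,0,10,0,0,1,0,10,0,0,0,0]

```text
time: 12.0
tool_pos: [0.6203, 0.0056, 0.245]
tool_rot: [-3.141, -0.0, 2.189]
contact_force: [0.4, -0.6, -4.0]
opening: 0.0192
```

Emit:
jog_arm:
  rows: [10,0,0,1,0,10,0,0,1,0,10,0,0,0,0]

```text
time: 12.3
tool_pos: [0.6203, 0.0056, 0.243]
tool_rot: [-3.141, -0.0, 2.189]
contact_force: [0.7, 0.2, -3.4]
opening: 0.0198
```

Emit:
jog_arm:
  rows: [10,0,0,1,0,10,0,0,1,0,10,0,0,0,0]

```text
time: 12.6
tool_pos: [0.6203, 0.0056, 0.241]
tool_rot: [-3.141, -0.0, 2.189]
contact_force: [0.1, -0.5, -3.2]
opening: 0.0193
```

Sliding in freely at about 12 mm deep. Continuing to feel for the floor.

Emit:
jog_arm:
  rows: [10,0,0,1,0,10,0,0,1,0,10,0,0,0,0]

```text
time: 12.9
tool_pos: [0.6203, 0.0056, 0.239]
tool_rot: [-3.141, -0.0, 2.189]
contact_force: [-0.3, 0.6, -3.8]
opening: 0.0195
```

Emit:
jog_arm:
  rows: [10,0,0,1,0,10,0,0,1,0,10,0,0,0,0]

```text
time: 13.2
tool_pos: [0.6203, 0.0056, 0.237]
tool_rot: [-3.141, -0.0, 2.189]
contact_force: [-0.3, -0.1, -4.0]
opening: 0.0191
```

Emit:
jog_arm:
  rows: [10,0,0,0.7,0,10,0,0,0,0,10,0,0,0,0]

```text
time: 13.5
tool_pos: [0.6204, 0.0056, 0.2365]
tool_rot: [-3.142, 0.0, 2.189]
contact_force: [-0.5, -0.6, -3.2]
opening: 0.0197
```

Emit:
jog_arm:
  rows: [10,0,0,0.7,0,10,0,0,0,0,10,0,0,0,0]

```text
time: 13.8
tool_pos: [0.6203, 0.0056, 0.2358]
tool_rot: [-3.141, 0.0, 2.189]
contact_force: [0.3, -0.4, -4.1]
opening: 0.0195
```

Emit:
jog_arm:
  rows: [10,0,0,0.5,0,10,0,0,0,0,10,0,0,0,0]

```text
time: 14.1
tool_pos: [0.6204, 0.0057, 0.2353]
tool_rot: [-3.142, 0.0, 2.189]
contact_force: [-0.3, -0.1, -3.5]
opening: 0.0191
```

Emit:
jog_arm:
  rows: [10,0,0,0.5,0,10,0,0,0,0,10,0,0,0,0]

```text
time: 14.4
tool_pos: [0.6204, 0.0056, 0.235]
tool_rot: [3.141, 0.0, 2.189]
contact_force: [-0.7, 0.6, -1.6]
opening: 0.0194
```

Emit:
jog_arm:
  rows: [10,0,0,0.5,0,10,0,0,0,0,10,0,0,0,0]

```text
time: 14.7
tool_pos: [0.6206, 0.0056, 0.2349]
tool_rot: [3.141, 0.001, 2.189]
contact_force: [-1.4, 0.9, 1.0]
opening: 0.0195
```

Floor reached at TCP z 0.235, exactly as predicted, with about 5 N of contact. Turning clockwise slowly while watching the moment.

Emit:
jog_arm:
  rows: [10,0,0,0,2,10,0,0,0,2,10,0,0,0,2,10,0,0,0,2,10,0,0,0,0]

```text
time: 15.2
tool_pos: [0.6206, 0.0057, 0.2349]
tool_rot: [3.141, 0.001, 2.049]
contact_force: [-0.5, 0.4, 2.5]
opening: 0.0197
```

```bash
python3 -c "
from h import *
s=observe();print(s['torque'].round(3),s['contact_force'].round(2));plan(.6204,.0056,.235,125.4)"
```

```text
[ 0.027 -0.043  0.174] [-0.5   0.36  2.46]
shift mm [ 0.  -0.2 -0.1] yaw now 117.4 roll -8.0
t 15.2 tcp [0.6206 0.0057 0.2349] F [-0.5  0.4  2.5] op 0.01973302066677737
```

The moment is 0.17 N m, which is the drag, so the screw is turning with the key.

Emit:
jog_arm:
  rows: [10,0,0,0,2,10,0,0,0,2,10,0,0,0,2,10,0,0,0,2,10,0,0,0,2,10,0,0,0,2,10,0,0,0,2,10,0,0,0,2,10,0,0,0,2,10,0,0,0,2,10,0,0,0,2,10,0,0,0,2,10,0,0,0,2,10,0,0,0,0]

```text
time: 16.6
tool_pos: [0.6208, 0.0057, 0.2349]
tool_rot: [3.14, 0.0, 1.596]
contact_force: [0.1, 0.4, 3.8]
opening: 0.0192
```

```bash
python3 -c "
from h import *
s=observe();print(s['torque'].round(3),s['contact_force'].round(2));plan(.6204,.0056,.235,125.4)"
```

```text
[ 0.046 -0.188  0.171] [0.13 0.41 3.77]
shift mm [-0.1 -0.4 -0.1] yaw now 91.44 roll -33.96
t 16.6 tcp [0.6208 0.0057 0.2349] F [0.1 0.4 3.8] op 0.019209887264696184
```

Turned 34° with steady drag. Now small steps, checking the moment each time.

Emit:
jog_arm:
  rows: [10,0,0,0,1.5,10,0,0,0,1.5,10,0,0,0,0]

```text
time: 16.9
tool_pos: [0.6207, 0.0056, 0.2348]
tool_rot: [3.14, 0.0, 1.542]
contact_force: [0.3, 0.8, 4.9]
opening: 0.0193
```

```bash
cat > q.py <<'E'
from h import *
s=observe();print(s['torque'].round(3),s['contact_force'].round(2));plan(.6204,.0056,.235,125.4)
E
python3 q.py
```

```text
[ 0.06  -0.31   0.161] [0.34 0.76 4.92]
shift mm [-0.  -0.3 -0.2] yaw now 88.36 roll -37.04
t 16.9 tcp [0.6207 0.0056 0.2348] F [0.3 0.8 4.9] op 0.019317807971870354
```

Emit:
jog_arm:
  rows: [10,0,0,0,1.5,10,0,0,0,1.0,10,0,0,0,0]

```text
time: 17.2
tool_pos: [0.6207, 0.0057, 0.2348]
tool_rot: [3.14, 0.0, 1.499]
contact_force: [0.5, 0.7, 5.8]
opening: 0.0196
```

```bash
python3 q.py
```

```text
[ 0.081 -0.244  0.17 ] [0.46 0.72 5.8 ]
shift mm [-0.1 -0.3 -0.2] yaw now 85.89 roll -39.51
t 17.2 tcp [0.6207 0.0057 0.2348] F [0.5 0.7 5.8] op 0.0196341994530934
```

Emit:
jog_arm:
  rows: [10,0,0,0,1.2,10,0,0,0,1.2,10,0,0,0,0]

```text
time: 17.5
tool_pos: [0.6208, 0.0056, 0.2349]
tool_rot: [3.14, 0.0, 1.457]
contact_force: [1.4, 1.1, 5.1]
opening: 0.019
```

```bash
python3 q.py
```

```text
[ 0.061 -0.287  0.174] [1.36 1.1  5.09]
shift mm [-0.1 -0.4 -0.1] yaw now 83.48 roll -41.92
t 17.5 tcp [0.6208 0.0056 0.2349] F [1.4 1.1 5.1] op 0.018954677341712235
```

Emit:
jog_arm:
  rows: [10,0,0,0,1.2,10,0,0,0,1.2,10,0,0,0,0]

```text
time: 17.8
tool_pos: [0.6208, 0.0056, 0.2348]
tool_rot: [3.14, -0.0, 1.415]
contact_force: [0.8, -0.2, 5.4]
opening: 0.0192
```

```bash
python3 q.py
```

```text
[ 0.056 -0.322  0.195] [ 0.8  -0.22  5.4 ]
shift mm [-0.1 -0.4 -0.2] yaw now 81.08 roll -44.32
t 17.8 tcp [0.6208 0.0056 0.2348] F [ 0.8 -0.2  5.4] op 0.019150078877141877
```

Emit:
jog_arm:
  rows: [10,0,0,0,1.2,10,0,0,0,1.2,10,0,0,0,0]

```text
time: 18.1
tool_pos: [0.6208, 0.0056, 0.2348]
tool_rot: [3.14, -0.0, 1.373]
contact_force: [1.3, 0.7, 4.4]
opening: 0.0194
```

```bash
python3 q.py
```

```text
[ 0.048 -0.321  0.186] [1.3  0.66 4.44]
shift mm [-0.1 -0.4 -0.2] yaw now 78.68 roll -46.72
t 18.1 tcp [0.6208 0.0056 0.2348] F [1.3 0.7 4.4] op 0.019405109733437637
```

Emit:
jog_arm:
  rows: [10,0,0,0,1.2,10,0,0,0,1.2,10,0,0,0,0]

```text
time: 18.4
tool_pos: [0.6208, 0.0056, 0.2348]
tool_rot: [3.14, -0.0, 1.331]
contact_force: [1.1, 0.3, 5.5]
opening: 0.0193
```

```bash
python3 q.py
```

```text
[ 0.009 -0.327  0.225] [1.12 0.28 5.47]
shift mm [-0.1 -0.4 -0.2] yaw now 76.28 roll -49.12
t 18.4 tcp [0.6208 0.0056 0.2348] F [1.1 0.3 5.5] op 0.019299611610930575
```

Emit:
jog_arm:
  rows: [10,0,0,0,1.2,10,0,0,0,1.2,10,0,0,0,0]

```text
time: 18.7
tool_pos: [0.6208, 0.0056, 0.2349]
tool_rot: [3.14, -0.0, 1.29]
contact_force: [1.0, 0.1, 4.9]
opening: 0.0193
```

```bash
python3 q.py
```

```text
[ 0.016 -0.341  0.283] [1.02 0.14 4.88]
shift mm [-0.1 -0.4 -0.1] yaw now 73.9 roll -51.5
t 18.7 tcp [0.6208 0.0056 0.2349] F [1.  0.1 4.9] op 0.019253494352866864
```

Emit:
jog_arm:
  rows: [10,0,0,0,1.2,10,0,0,0,1.2,10,0,0,0,0]

```text
time: 19.0
tool_pos: [0.6208, 0.0056, 0.2348]
tool_rot: [3.14, -0.0, 1.248]
contact_force: [1.4, 0.4, 4.9]
opening: 0.019
```

```bash
python3 q.py
```

```text
[ 0.029 -0.334  0.459] [1.45 0.45 4.87]
shift mm [-0.1 -0.4 -0.2] yaw now 71.52 roll -53.88
t 19.0 tcp [0.6208 0.0056 0.2348] F [1.4 0.4 4.9] op 0.019023042678209586
```

The moment climbed 0.17 → 0.23 → 0.28 → 0.46 N m over the last 7°, with the other forces steady: that is the hard stop. I'll ease off slightly, release, and check before withdrawing.

Emit:
jog_arm:
  rows: [10,0,0,0,0,10,0,0,0,-1,10,0,0,0,-1,10,0,0,0,0]

```text
time: 19.4
tool_pos: [0.6208, 0.0056, 0.2348]
tool_rot: [3.14, -0.0, 1.284]
contact_force: [1.1, 0.8, 5.2]
opening: 0.0192
```

```bash
python3 q.py
```

```text
[ 0.052 -0.318  0.256] [1.1  0.85 5.17]
shift mm [-0.1 -0.4 -0.2] yaw now 73.55 roll -51.85
t 19.4 tcp [0.6208 0.0056 0.2348] F [1.1 0.8 5.2] op 0.019247783513013147
```

Emit:
jog_arm:
  rows: [22,0,0,0,0,26,0,0,0,0,32,0,0,0,0,40,0,0,0,0,50,0,0,0,0,50,0,0,0,0,50,0,0,0,0]

```text
time: 20.1
tool_pos: [0.6203, 0.0057, 0.2342]
tool_rot: [-3.141, 0.0, 1.283]
contact_force: [0.3, 0.2, 0.6]
opening: 0.0498
```

```bash
python3 q.py; python3 - <<'E'
from h import *
im,d,E,c=grab('wrist');b=grab('scene')[0]
cv2.imwrite('pics/rel.png',np.hstack([im[:, 100:460],cv2.resize(b[150:290,260:360],None,fx=3,fy=3,interpolation=cv2.INTER_CUBIC)])[...,::-1])
E
```

```text
[-0.041 -0.147 -0.028] [0.32 0.21 0.65]
shift mm [-0.   0.1 -0.8] yaw now 73.5 roll -51.9
t 20.1 tcp [0.6203 0.0057 0.2342] F [0.3 0.2 0.6] op 0.049790875936798915
```

View pics/rel.png

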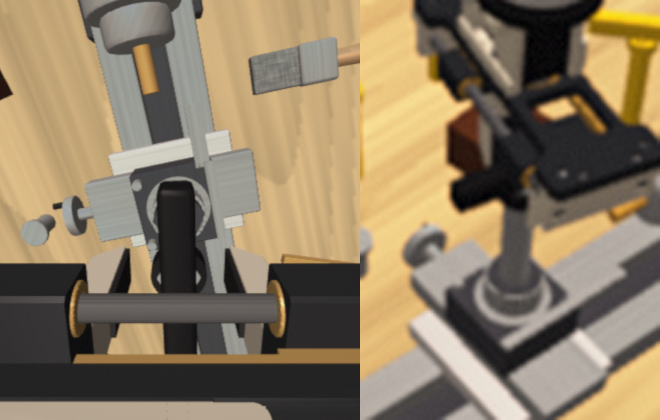

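The key stands in the screw, its shaft at right-crop (515,240) going into the head, with the fingers clear on both sides of the handle at (178,250). Withdrawing straight up and measuring.

Emit:
jog_arm:
  rows: [55,0,0,-5,0,55,0,0,-10,0,55,0,0,-20,0,55,0,0,-25,0,55,0,0,-25,0,55,0,0,-25,0,55,0,0,-25,0,55,0,0,0,0,55,0,0,0,0]

```text
time: 21.1
tool_pos: [0.6204, 0.0057, 0.3699]
tool_rot: [3.14, -0.0, 1.283]
contact_force: [-0.9, -0.3, -0.9]
opening: 0.055
```

```bash
python3 q.py; python3 - <<'E'
from h import *
im,d,E,c=grab('wrist');b=grab('scene')[0]
im,P=pts('wrist')
m=(P[...,2]>.24)&(P[...,2]<.275)&(im.max(-1)<90)&(np.hypot(P[...,0]-.62,P[...,1]-.005)<.06)
q=P[m];print(len(q),np.percentile(q[:,2],[5,50,95]),cv2.minAreaRect(q[:,:2].astype('f4')*1000))
im,P=pts('scene');Q=P[150:260,260:360].reshape(-1,3)
for a in np.arange(.16,.28,.02):
    k=Q[(Q[:,2]>a)&(Q[:,2]<a+.02)&(np.hypot(Q[:,0]-.621,Q[:,1]-.0055)<.03)]
    if len(k)>3:print(a.round(2),len(k),k.mean(0).round(4))
cv2.imwrite('pics/fin.png',np.hstack([cv2.resize(b,(560,420)),cv2.resize(b[160:260,280:340],None,fx=4,fy=4.2)[:420]])[...,::-1])
E
```

```text
[-0.098 -0.136  0.099] [-0.85 -0.28 -0.86]
shift mm [-1.000e-01 -1.000e-01  1.349e+02] yaw now 73.5 roll -51.9
t 21.1 tcp [0.6204 0.0057 0.3699] F [-0.9 -0.3 -0.9] op 0.05503749589251852
2285 [0.2433533  0.26285403 0.26417562] ((619.5910034179688, 5.449016571044922), (99.57701873779297, 27.160337448120117), 74.28571319580078)
0.16 67 [0.6248 0.0011 0.1705]
0.18 64 [6.244e-01 5.000e-04 1.900e-01]
0.2 73 [0.6251 0.0013 0.21  ]
0.22 56 [ 0.6268 -0.0011  0.2307]
0.24 163 [0.6281 0.0027 0.251 ]
0.26 222 [0.6222 0.0049 0.2647]
```

View pics/fin.png

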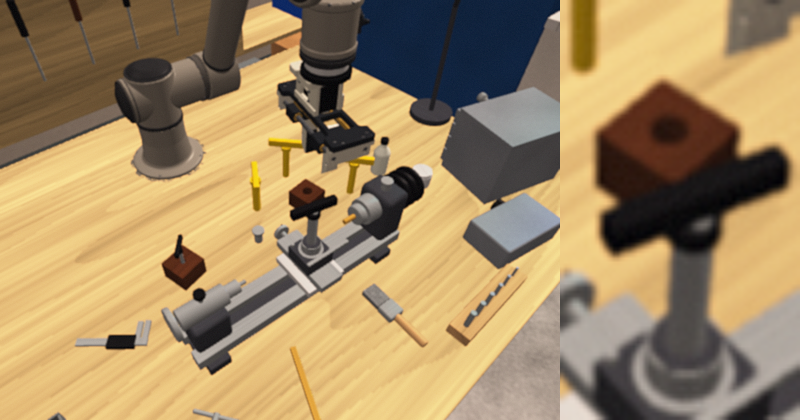

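```bash
python3 -c "
from cell import hand_in
print(hand_in())"
```

```text
the job is handed in; nothing more can be done
None
```

I took the large black T-handle key from its stand, seated it in the clamp screw's socket and turned the screw clockwise to its stop. I then let go, withdrew the arm and handed the job in at about 21 s of the 72 s allowed.

- **Seating:** the key slid in without resistance and met the floor with the TCP at z = 0.235, the height expected for the full 18 mm. Contact on the floor was about 5 N.
- **Turning:** the moment held at about 0.17 N m, which is the drag, then rose to 0.46 N m at about 54° of tool turn. I took that as the hard stop, eased back 2° and released. The tool's forces and moments stayed far below the wrist limit. The contact force between key and screw was not measured; I estimate about 90 N at the peak, against the 120 N limit.
- **Last checks:** the handle top is at about 0.263–0.265 m, which puts the tip about 17–18 mm deep. The key looks upright and centred within about 1 mm of the screw's axis. The handle turned about 51° in all. The gripper is about 10 cm clear of the handle, and the bystanders look unmoved in the scene picture; I did not measure them.
- **Not confirmed or disagreeing:** the screw's angle was never measured, so its tightness rests on the rise in moment alone. The fingers closed to 19.3 mm on the 16 mm handle, which I put down to a boss at its middle. The first overhead and scene-camera estimates of the key differed from the wrist camera by about 3 mm. I used the wrist camera, and the grasp bore it out.

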